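# Put the small scoop away in the hidden laundry drawer

### The arm

A 6-joint arm with a two-finger parallel gripper is mounted at the origin on the work surface. World frame = base frame: x ahead of the robot, y to its left, z up, the work surface at z = 0. Lengths are in m, angles in rad, forces in N, time in s.
With the tool pointing down it reaches from about 0.375 to 0.975 m from the base axis. Payload 3.8 kg.
Tool frame: the origin (TCP) lies between the finger pads; the fingertips stand 25 mm ahead of it and the grasp point (between the pads) lies 6 mm ahead of it (env.tip_extent is the distance from the TCP to the fingertips, in m); z points along the fingers, y is the line along which they close (so a half turn about z gives the same grasp; the last joint's range is limited). The gripper opens to 88 mm and grips with 3 to 60 N. Pads are 18 mm wide; open, the fingers measure 123 mm over their backs; the gripper's body (75 mm by 187 mm) begins 45 mm behind the grasp point.
Start: joints at [1.188, 0.264, 1.604, -0, 1.274, -0.037], TCP at [0.229, 0.635, 0.264] pointing down, gripper open.
Joint ranges: [-2.63, 2.63], [-0.94, 2.18], [0.31, 2.57], [-1.31, 4.45], [0, 2.66], [-2.55, 2.55]. Speed limits (rad/s): [2.57, 2.57, 3.14, 3.14, 3.14, 3.14].

### API

Orientations are given as a 3x3 rotation matrix whose columns are the frame's x, y, z axes.
In Python, from plant import env gives the robot as it stands.
- The arm moves only by the tool play_rows, never from a script. Its argument "steps" is one flat list of numbers, 7 for each row, row after row: the turn, a rotation vector about the tool's x, y, z in degrees, then the shift along the tool's x, y, z in m, then the finger opening in m, from 0 to 0.0881. In form: [rx, ry, rz, x, y, z, fingers, rx, ry, rz, x, y, z, fingers, ...]. A call has 1 to 5 rows; each row shifts and turns the commanded pose from where the row before left it, along the tool's axes as they then stand; what a row does not reach is not made up. A row lasts 1/12 s, in which the tool goes at most 41.7 mm and 7.16 degrees, less where a joint would pass 70% of its speed; a pose out of reach is approached as far as the arm can. A call is refused whole if a number of a shift passes 0.0417 or a number of a turn 7.16, either way. A call with a gripper value outside its range is refused whole. The fingers move at their own pace and stop on an object; "grip_force" is the grip in N (left out, the last holds). Time passes only in rows, so rows that do not move let the fingers close. It gives the time, the measured TCP pose, the force, the opening and the grip force at its end, in the units of the state.
- env.observe(): the state, without advancing time (a new reading comes with each control period).
- env.capture(name): name is "side" or "top" or "wrist"; returns the picture (400x640x3 uint8, blue, green, red); there is no depth.
- env.get_calibration(name): a dict with "mtx" (3x3 intrinsics, pixels), "xyz" and "attitude" of the camera in the world. Camera axes: x right, y up, looking along -z (the intrinsics and any distortion apply to the point x, -y, -z); pixel columns grow to the right and rows downward; lengths in m; the calibration is good to about 2 mm. The wrist camera is an equidistant fisheye: a pixel r from the principal point sees the ray r / f radians off the axis. A picture is of the moment at which its call begins: read the wrist's pose just before it. get_calibration takes no time and is no camera call; for the wrist camera it gives the pose at the moment of the call.
- env.sign_off(): hands the job in; it is judged then, once.
The state is a dict: "t": time; "joint_pos": joint angles; "dq": joint speeds; "tau": joint torques, N m; "ee_pos": TCP position; "tcp_rot": TCP orientation; "force": force on the tool from outside, world axes, zero at the start; "ft_torque": the same for the moment, N m; "gripper_width": opening from 0.0 (shut) to 1.0 (fully open); "grasp_force": force on a finger pad.
Only numpy, scipy, OpenCV 4.12 (cv2) and the standard library are available. Lean on these libraries where they do the work, as an engineer would, in place of code of your own. Each camera call takes 0.05 s, during which the arm holds its last target. There are 200 camera calls.

### The job

Press the round steel push-latch on top of the low wooden chest so that its hidden drawer springs out. Then put the small measuring scoop away inside that drawer, upright with its open side up: lower it in to the drawer's floor before letting go, leave the drawer open, and leave the large scoop where it stands.

Things in the scene. Friction and masses are not known exactly. Their poses are not given: they have to be found in the camera images.
- latch_top (a point): Centre of the top of the latch: steel button, 40 mm across, 14 mm proud of a fixed wooden chest (x 170, y 260, z 70 mm), 45 mm behind its front, 35 mm inside its left (+y) side. Axes: x into the chest, away from its front; z up. Pushes down 8 mm, 1 to 5 N, springs back; past 6 mm frees the drawer: press fully, hold 0.5 s. The drawer has no handle.
- drawer_in (a point): Centre of the drawer's inner floor, 10 mm above the shelf; moves with it; axes as the latch's. Inside 140 (x) by 180 (y) mm, walls 6 mm thick, 45 high; front plank 12 thick, 260 wide, 46 high. Shut: 37 mm in +x, 125 in -y of the latch. Freed, a spring drives it 140 mm to -x in about 1 s and holds it there (1.5 N), all but the rear 12 mm open above. Its way is clear.
- small_scoop: Scoop to put away: stainless, round open cup 38 mm across (36 at the foot), 32 high, standing on its foot on the shelf; flat handle at the rim, 60 long, 12 wide, 4 thick, 27 to 31 mm up. Origin: centre of the foot's underside; z up out of the mouth; the handle runs along +x, ending 78 mm from the origin. About 60 g. Grip it across the cup (along its y).
- large_scoop: Bystander of the same make but larger: cup 64 mm across, 46 high, handle 80 long (ending 111 mm from the origin), 16 wide. Origin and axes as for the small scoop. It stays where it is. Either scoop may stand in either place, at least 140 mm apart.
Mind the look-alikes: they are no part of the job. What is shaped like the small_scoop but blue or orange is not meant.

How it is judged:
By the outcome, as a careful person would: the job done as asked, in the order asked, and still so for the second after the job is handed in, with the robot touching nothing.
It also fails if it takes over 61 s, if anything falls off the work surface, if the arm or the gripper's body presses on something with over 40 N, if the wrist force passes 120 N, or if a joint passes its speed limit or range.

## Working session

There is one attempt and no reset: what is moved stays moved. The work goes in short steps, Python scripts to look and compute and a tool call to move; the robot and the scene stay as the last step left them, time stands still between calls to the robot, and variables do not carry over. Pictures are saved under pics/ and viewed, at most 10 in all, crops included, and the job is handed in when it is done.

Besides the shell and the picture viewer there is one more tool, called after ">>>" as name(argument=value, ...) on one line, values as JSON. play_rows: Moves the arm, as the interface text tells. Its arguments: {"type":"object","properties":{"steps":{"type":"array"},"grip_force":{"type":"number"}},"required":["steps"]}

```bash
mkdir -p pics; ls; python3 - <<'E'
from plant import env
import cv2,numpy as np
for n in("top","side"):
    im=env.capture(n); cv2.imwrite(f"pics/{n}0.png",im)
    c=env.get_calibration(n); print(n,{k:np.round(np.array(v),4).tolist() if not isinstance(v,str) else v for k,v in c.items()})
s=env.observe(); print(s); print(env.tip_extent)
E
```

```text
pics
top {'mtx': [[408.6145, 0.0, 316.8911], [0.0, 408.6145, 194.9882], [0.0, 0.0, 1.0]], 'xyz': [0.4216, -0.0693, 0.993], 'attitude': [[0.01, 0.9924, -0.1229], [-0.9999, 0.0114, 0.01], [0.0113, 0.1227, 0.9924]]}
side {'mtx': [[487.8765, 0.0, 325.2346], [0.0, 487.8765, 200.7788], [0.0, 0.0, 1.0]], 'xyz': [0.501, 0.9416, 0.9224], 'attitude': [[-0.9985, 0.0444, -0.0315], [-0.0527, -0.6435, 0.7636], [0.0137, 0.7642, 0.6449]]}
{'t': 0.1, 'joint_pos': array([ 1.18810191e+00,  2.64645271e-01,  1.60519924e+00, -3.30228735e-05,
        1.27369342e+00, -3.68465396e-02]), 'dq': array([ 3.98781597e-05, -2.16675130e-03, -2.63828673e-03, -1.28909120e-03,
       -4.73818162e-04,  1.51009579e-03]), 'tau': array([ 5.64858801e-04, -5.03613317e+01, -3.58071578e+01,  7.30107143e-02,
        2.32824788e-02, -2.63511231e-05]), 'ee_pos': array([0.22858412, 0.63450799, 0.26255501]), 'tcp_rot': array([[-9.40791640e-01,  3.38984666e-01, -6.97116430e-04],
       [ 3.38985380e-01,  9.40789888e-01, -1.81635158e-03],
       [ 4.01247536e-05, -1.94512066e-03, -9.99998107e-01]]), 'force': array([0.05714344, 0.69808759, 0.02409582]), 'ft_torque': array([ 0.00062334,  0.02648294, -0.03501155]), 'grasp_force': 0.0, 'gripper_width': 0.996833817759158}
0.025
```

View pics/top0.png

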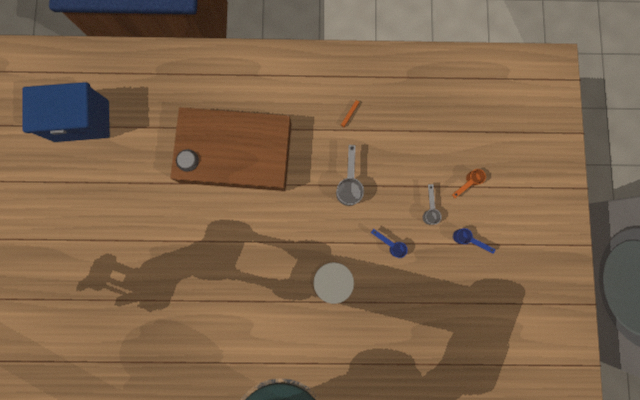

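View pics/side0.png

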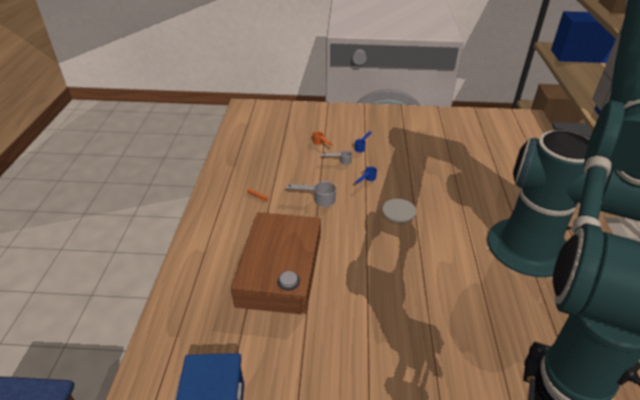

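The top view shows the latch at about (186,160) and the chest corners near (180,108), (290,115), (284,188) and (172,180). The small scoop's cup is at (432,216) with its handle up to (431,186), and the large scoop's cup is at (350,190). In the side view the latch is at (289,280) and the small scoop at (345,157).

```bash
cat > h.py <<'E'
import numpy as np,cv2
from plant import env
def ray(n,uv):
    c=env.get_calibration(n);K=np.array(c["mtx"]);R=np.array(c["attitude"])
    d=np.linalg.solve(K,np.array([uv[0],uv[1],1.]));return np.array(c["xyz"]),R@np.array([d[0],-d[1],-d[2]])
def onz(n,uv,z):
    o,d=ray(n,uv);return o+d*(z-o[2])/d[2]
def proj(n,p):
    c=env.get_calibration(n);q=np.array(c["attitude"]).T@(np.array(p)-np.array(c["xyz"]));K=np.array(c["mtx"])
    return K[0,0]*q[0]/-q[2]+K[0,2],K[1,1]*-q[1]/-q[2]+K[1,2]
def tri(a,b):
    (o,d),(p,e)=a,b;d=d/np.linalg.norm(d);e=e/np.linalg.norm(e)
    A=2*np.eye(3)-np.outer(d,d)-np.outer(e,e)
    return np.linalg.solve(A,(np.eye(3)-np.outer(d,d))@o+(np.eye(3)-np.outer(e,e))@p)
E
python3 - <<'E'
from h import *
t=cv2.imread("pics/top0.png");s=cv2.imread("pics/side0.png")
def mask(im,box,smax=60,vmin=90):
    x0,y0,x1,y1=box;h=cv2.cvtColor(im,cv2.COLOR_BGR2HSV);m=np.zeros(im.shape[:2],np.uint8)
    r=h[y0:y1,x0:x1];m[y0:y1,x0:x1]=((r[...,1]<smax)&(r[...,2]>vmin))*255
    n,l,st,ce=cv2.connectedComponentsWithStats(m);k=1+np.argmax(st[1:,4]);return (l==k),st[k],ce[k]
for nm,n,im,box,z in(("latch","top",t,(168,142,204,178),.084),("small","top",t,(415,178,447,230),.031),("large","top",t,(330,138,372,212),.045),
   ("latch","side",s,(272,266,306,296),.084),("small","side",s,(315,146,358,168),.031)):
    m,st,ce=mask(im,box);print(nm,n,st,ce.round(1),onz(n,ce,z).round(4))
A=cv2.resize(t[100:235,165:305],None,fx=4,fy=4,interpolation=2);B=cv2.resize(t[170:235,405:455],None,fx=5,fy=5,interpolation=2)
C=cv2.resize(s[205:315,225:330],None,fx=2.3,fy=2.3,interpolation=2);D=cv2.resize(s[140:175,310:365],None,fx=4,fy=4,interpolation=2)
o=np.zeros((600,800,3),np.uint8)
for p,(x,y) in((A,(0,0)),(B,(545,0)),(C,(550,330)),):
    hh=min(p.shape[0],600-y);ww=min(p.shape[1],800-x);o[y:y+hh,x:x+ww]=p[:hh,:ww]
o[450:450+min(150,D.shape[0]),0:D.shape[1]]=0;o[450:590,0:220]=D[:140]
cv2.imwrite("pics/crop.png",o)
# chest top edges from colour
h=cv2.cvtColor(t,cv2.COLOR_BGR2HSV);print("hsv chest",h[140,240],"table",h[220,320])
for c in((180,108),(290,115),(284,188),(172,180)):print(c,onz("top",c,.07).round(4))
E
```

```text
latch top [177 151  18  17 244] [185.3 159. ] [0.6126 0.2196 0.084 ]
small top [424 184  18  41 226] [431.8 205. ] [ 0.52   -0.3518  0.031 ]
large top [336 145  28  60 692] [350.  182.5] [ 0.5695 -0.1564  0.045 ]
latch side [279 271  19  16 228] [288.2 278.5] [0.6105 0.2241 0.084 ]
small side [322 151  30  14 172] [340.9 156. ] [ 0.5065 -0.3378  0.031 ]
hsv chest [ 12 157 120] table [ 15 115 155]
(180, 108) [0.7363 0.2422 0.07  ]
(290, 115) [ 0.723 -0.014  0.07 ]
(284, 188) [ 0.5511 -0.0035  0.07  ]
(172, 180) [0.5665 0.2517 0.07  ]
```

View pics/crop.png

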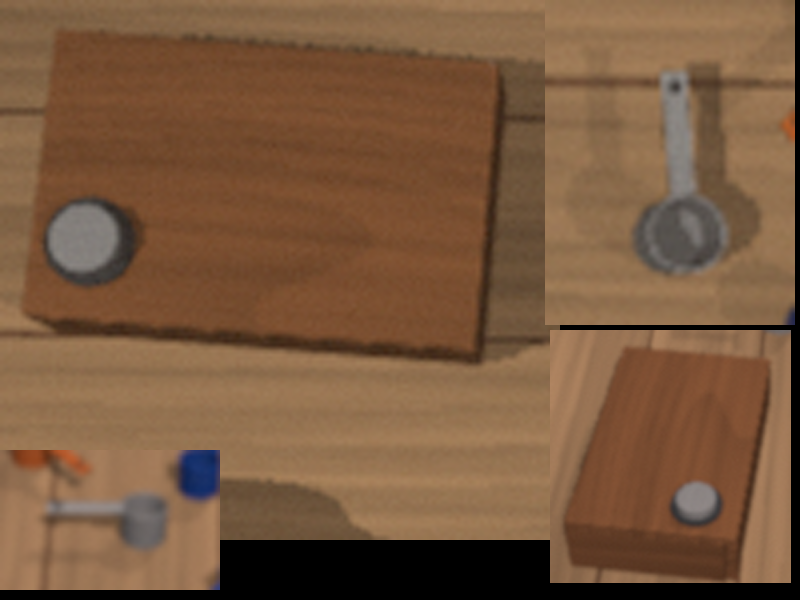

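The crop puts the latch centre at (185.5,158.6), and the small scoop's rim centre at (431.8,216.2) with its handle tip at (430.4,184). Next I'll work out the target poses from these.

```bash
cat > plan.py <<'E'
from h import *
import sys
from scipy.spatial.transform import Rotation as Ro
def go(p,yaw,rows=None):
    "tool-frame total shift and turn to reach TCP p, tool x at yaw deg, pointing down"
    s=env.observe();R=np.array(s["tcp_rot"]);c,n=np.cos(np.radians(yaw)),np.sin(np.radians(yaw))
    G=np.array([[c,n,0],[n,-c,0],[0,0,-1.]])
    print("t %.2f"%s["t"],"shift",(R.T@(np.array(p)-s["ee_pos"])).round(4),"in goal axes",(G.T@(np.array(p)-s["ee_pos"])).round(4),"turn",np.degrees(Ro.from_matrix(R.T@G).as_rotvec()).round(2))
E
python3 - <<'E'
from plan import *
cu=tri(ray("top",(431.8,216.2)),ray("side",(345.9,152.9)))
a=onz("top",(431.8,216.2),.032);b=onz("top",(430.4,184.5),.031)
print("cup tri",cu.round(4),"top",a.round(4),"side",onz("side",(345.9,152.9),.032).round(4),"tip",b.round(4),"len",np.linalg.norm(b-a),"yaw",np.degrees(np.arctan2(*(b-a)[1::-1])))
print("latch tri",tri(ray("top",(185.4,158.8)),ray("side",(288.2,278.5))).round(4))
C=[onz("top",c,.07) for c in((178.5,107.3),(289.3,115.5),(284.7,187.2),(170.7,178.5))]
for i,j,o in((1,0,90),(2,3,90),(3,0,0),(2,1,0)):
    d=C[j]-C[i];print(np.linalg.norm(d).round(4),np.degrees(np.arctan2(d[1],d[0])).round(2)-o)
print("disk",onz("top",(334,283),.0).round(3))
go((.612,.221,.15),176.7)
E
```

```text
cup tri [ 0.4919 -0.3497  0.0357] top [ 0.4932 -0.3509  0.032 ] side [ 0.4909 -0.3549  0.032 ] tip [ 0.569  -0.3497  0.031 ] len 0.07585010052793112 yaw 0.9042806996478833
latch tri [0.6124 0.2205 0.0803]
0.2587 -3.5799999999999983
0.2604 -3.739999999999995
0.1683 -3.09
0.169 -2.5
disk [ 0.333 -0.122  0.   ]
t 0.10 shift [-0.5009 -0.2588  0.113 ] in goal axes [-0.4066 -0.3908  0.1126] turn [ -0.11  -0.02 -16.52]
```

>>> play_rows(steps=[0, 0, -5.5, 0, 0, 0, 0, 0, 0, -5.5, 0, 0, 0, 0, 0, 0, -5.5, 0, 0, 0, 0, 0, 0, 0, -0.027, -0.026, 0.005, 0, 0, 0, 0, -0.027, -0.026, 0.005, 0], grip_force=10)

```text
t: 0.52
ee_pos: [0.2789, 0.5804, 0.2532]
tcp_rot: [[-0.999, 0.054, -0.0], [0.054, 0.999, 0.0], [0.0, 0.0, -1.0]]
force: [0.6, 0.0, -0.5]
gripper_width: 0.647
grasp_force: 0.0
```

>>> play_rows(steps=[0, 0, 0, -0.027, -0.026, 0.005, 0, 0, 0, 0, -0.027, -0.026, 0.005, 0, 0, 0, 0, -0.027, -0.026, 0.005, 0, 0, 0, 0, -0.027, -0.026, 0.005, 0, 0, 0, 0, -0.027, -0.026, 0.005, 0])

```text
t: 0.93
ee_pos: [0.4076, 0.4407, 0.228]
tcp_rot: [[-0.998, 0.058, -0.001], [0.058, 0.998, -0.001], [0.001, -0.001, -1.0]]
force: [0.7, -0.4, -0.4]
gripper_width: 0.273
grasp_force: 0.0
```

>>> play_rows(steps=[0, 0, 0, -0.027, -0.026, 0.005, 0, 0, 0, 0, -0.027, -0.026, 0.005, 0, 0, 0, 0, -0.027, -0.026, 0.005, 0, 0, 0, 0, -0.027, -0.026, 0.005, 0, 0, 0, 0, -0.027, -0.026, 0.005, 0])

```text
t: 1.35
ee_pos: [0.5349, 0.3031, 0.203]
tcp_rot: [[-0.998, 0.058, -0.001], [0.058, 0.998, -0.0], [0.001, -0.0, -1.0]]
force: [0.6, 0.7, -0.2]
gripper_width: 0.004
grasp_force: 0.0
```

```bash
python3 -c "
from plan import *
go((.612,.2205,.125),176.7);print(env.observe()['force'],env.observe()['dq'].round(2),env.observe()['joint_pos'].round(2))"
```

```text
t 1.35 shift [-0.0818 -0.078   0.078 ] in goal axes [-0.0817 -0.078   0.078 ] turn [-0.02 -0.04 -0.02]
[ 0.56787052  0.7105735  -0.22721547] [-0.71  0.22 -0.15  0.   -0.08 -0.71] [ 0.48  0.2   1.8   0.    1.14 -1.04]
```

>>> play_rows(steps=[0, 0, 0, -0.027, -0.026, 0.015, 0, 0, 0, 0, -0.027, -0.026, 0.015, 0, 0, 0, 0, -0.027, -0.026, 0.02, 0, 0, 0, 0, 0, 0, 0.02, 0, 0, 0, 0, 0, 0, 0, 0])

```text
t: 1.77
ee_pos: [0.6081, 0.2197, 0.1287]
tcp_rot: [[-0.998, 0.061, -0.008], [0.061, 0.998, -0.003], [0.008, -0.003, -1.0]]
force: [-1.7, -0.1, -0.7]
gripper_width: 0.007
grasp_force: 0.0
```

```bash
python3 -c "
from plan import *
go((.612,.2205,.1),176.7);print(env.observe()['force'],env.observe()['dq'].round(2))"
```

```text
t 1.77 shift [-0.0041  0.0011  0.0287] in goal axes [-0.0038  0.001   0.0287] turn [-0.18 -0.47 -0.22]
[-1.74881708 -0.10332019 -0.71185033] [ 0.04 -0.04 -0.01  0.01  0.06  0.01]
```

>>> play_rows(steps=[0, 0, 0, -0.001, 0, 0.006, 0, 0, 0, 0, 0, 0, 0.006, 0, 0, 0, 0, 0, 0, 0.005, 0, 0, 0, 0, 0, 0, 0.005, 0, 0, 0, 0, 0, 0, 0, 0])

```text
t: 2.18
ee_pos: [0.6102, 0.2235, 0.1116]
tcp_rot: [[-0.998, 0.056, -0.001], [0.056, 0.998, -0.0], [0.001, -0.0, -1.0]]
force: [0.2, -0.7, 0.7]
gripper_width: 0.007
grasp_force: 0.0
```

>>> play_rows(steps=[0, 0, 0, -0.002, -0.003, 0.003, 0, 0, 0, 0, 0, 0, 0.002, 0, 0, 0, 0, 0, 0, 0.002, 0, 0, 0, 0, 0, 0, 0.002, 0, 0, 0, 0, 0, 0, 0.002, 0])

```text
t: 2.6
ee_pos: [0.6133, 0.22, 0.1018]
tcp_rot: [[-0.998, 0.058, 0.001], [0.058, 0.998, 0.001], [-0.001, 0.001, -1.0]]
force: [-0.7, 1.2, 3.9]
gripper_width: 0.003
grasp_force: 2.2
```

>>> play_rows(steps=[0, 0, 0, 0, 0, 0, 0, 0, 0, 0, 0, 0, 0, 0])

```text
t: 2.77
ee_pos: [0.6133, 0.22, 0.1016]
tcp_rot: [[-0.998, 0.058, 0.001], [0.058, 0.998, 0.001], [-0.001, 0.001, -1.0]]
force: [-1.1, 1.5, 4.2]
gripper_width: 0.004
grasp_force: 2.2
```

>>> play_rows(steps=[0, 0, 0, 0, 0, 0.001, 0, 0, 0, 0, 0, 0, 0.001, 0, 0, 0, 0, 0, 0, 0, 0, 0, 0, 0, 0, 0, 0, 0, 0, 0, 0, 0, 0, 0, 0])

```text
t: 3.18
ee_pos: [0.6134, 0.22, 0.1013]
tcp_rot: [[-0.998, 0.058, 0.001], [0.058, 0.998, 0.001], [-0.001, 0.001, -1.0]]
force: [-4.5, -0.3, 12.4]
gripper_width: 0.007
grasp_force: 6.3
```

>>> play_rows(steps=[0, 0, 0, 0, 0, 0, 0, 0, 0, 0, 0, 0, 0, 0, 0, 0, 0, 0, 0, 0, 0, 0, 0, 0, 0, 0, 0, 0, 0, 0, 0, 0, 0, 0, 0])

```text
t: 3.6
ee_pos: [0.6134, 0.22, 0.1013]
tcp_rot: [[-0.998, 0.058, 0.001], [0.058, 0.998, 0.001], [-0.001, 0.001, -1.0]]
force: [-4.3, 0.8, 12.8]
gripper_width: 0.004
grasp_force: 6.3
```

```bash
python3 -c "
from plan import *
cv2.imwrite('pics/top1.png',env.capture('top')[80:340,130:500])
go((.4925,-.352,.2),180.9)"
```

```text
t 3.65 shift [ 0.0875 -0.578  -0.0993] in goal axes [ 0.1299 -0.5701 -0.0987] turn [ 0.04  0.06 -4.22]
```

View pics/top1.png

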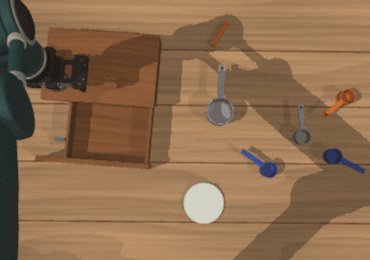

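The drawer is out, with its interior at about (110,132) in the crop, and everything else is undisturbed. Now I'll lift and cross to the small scoop.

>>> play_rows(steps=[0, 0, 0, 0, 0, -0.03, 0, 0, 0, -4.2, 0, 0, -0.03, 0.06, 0, 0, 0, 0.0087, -0.038, 0, 0.06, 0, 0, 0, 0.0087, -0.038, 0, 0.06, 0, 0, 0, 0.0087, -0.038, 0, 0.06])

```text
t: 4.07
ee_pos: [0.5885, 0.1043, 0.1593]
tcp_rot: [[-1.0, -0.018, 0.001], [-0.018, 1.0, -0.001], [-0.001, -0.001, -1.0]]
force: [1.1, -0.3, -0.4]
gripper_width: 0.284
grasp_force: 0.0
```

>>> play_rows(steps=[0, 0, 0, 0.0087, -0.038, 0, 0.06, 0, 0, 0, 0.0087, -0.038, 0, 0.06, 0, 0, 0, 0.0087, -0.038, 0, 0.06, 0, 0, 0, 0.0087, -0.038, 0, 0.06, 0, 0, 0, 0.0087, -0.038, 0, 0.06])

```text
t: 4.48
ee_pos: [0.5468, -0.0874, 0.1584]
tcp_rot: [[-1.0, -0.016, -0.001], [-0.016, 1.0, -0.0], [0.001, -0.0, -1.0]]
force: [1.5, -0.7, 0.4]
gripper_width: 0.66
grasp_force: 0.0
```

>>> play_rows(steps=[0, 0, 0, 0.0087, -0.038, 0, 0.06, 0, 0, 0, 0.0087, -0.038, 0, 0.06, 0, 0, 0, 0.0087, -0.038, 0, 0.06, 0, 0, 0, 0.0087, -0.038, 0, 0.06, 0, 0, 0, 0.0087, -0.038, 0, 0.06])

```text
t: 4.9
ee_pos: [0.5061, -0.278, 0.1584]
tcp_rot: [[-1.0, -0.015, -0.001], [-0.015, 1.0, -0.0], [0.001, -0.0, -1.0]]
force: [1.1, 0.0, 0.1]
gripper_width: 0.682
grasp_force: 0.0
```

>>> play_rows(steps=[0, 0, 0, 0.0087, -0.038, 0, 0.06, 0, 0, 0, 0.0087, -0.038, 0, 0.06, 0, 0, 0, 0, 0, 0, 0.06, 0, 0, 0, 0, 0, 0, 0.06, 0, 0, 0, 0, 0, 0, 0.06])

```text
t: 5.32
ee_pos: [0.4906, -0.3521, 0.1582]
tcp_rot: [[-1.0, -0.014, -0.001], [-0.014, 1.0, 0.001], [0.001, 0.001, -1.0]]
force: [0.1, -0.6, 1.2]
gripper_width: 0.68
grasp_force: 0.0
```

```bash
python3 -c "
from plan import *
c=env.get_calibration('wrist');w=env.capture('wrist')
np.save('wcal.npy',{k:np.array(v) for k,v in c.items() if not isinstance(v,str)},allow_pickle=True);cv2.imwrite('pics/wrist1.png',w)
print(c);go((.4925,-.352,.12),180.9);print(env.observe()['ee_pos'],env.observe()['dq'].round(2))"
```

```text
{'mtx': array([[309.70691629,   0.        , 315.85035121],
       [  0.        , 309.70691629, 195.08652838],
       [  0.        ,   0.        ,   1.        ]]), 'xyz': array([ 0.41546237, -0.35317633,  0.27964382]), 'attitude': array([[-0.01388217, -0.95720129, -0.2890899 ],
       [ 0.99990063, -0.01258066, -0.00635983],
       [ 0.0024507 , -0.28914946,  0.95728083]])}
t 5.37 shift [-0.0017 -0.0007  0.0383] in goal axes [-0.0016 -0.0006  0.0383] turn [ 0.07 -0.07 -0.01]
[ 0.49086929 -0.35139519  0.15830025] [ 0.02 -0.01  0.   -0.   -0.   -0.  ]
```

View pics/wrist1.png

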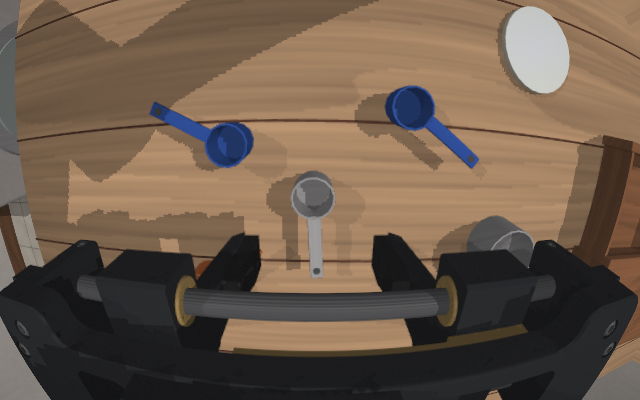

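The wrist view shows the small scoop between the fingers, with its rim centre at about (313.5,193) and its handle tip at (317,277).

```bash
cat >> h.py <<'E'
def wz(c,uv,z):
    K=np.array(c["mtx"]);a=(uv[0]-K[0,2])/K[0,0];b=(uv[1]-K[1,2])/K[1,1];r=np.hypot(a,b);s=np.sin(r)/r if r else 1
    d=np.array(c["attitude"])@np.array([a*s,-b*s,-np.cos(r)]);o=np.array(c["xyz"]);return o+d*(z-o[2])/d[2]
E
python3 -c "
from h import *
c=np.load('wcal.npy',allow_pickle=True).item();w=cv2.imread('pics/wrist1.png')
h=cv2.cvtColor(w,cv2.COLOR_BGR2HSV);m=((h[...,1]<50)&(h[...,2]>60)).astype(np.uint8);m[:, :280]=0;m[:,350:]=0;m[:160]=0;m[280:]=0
n,l,st,ce=cv2.connectedComponentsWithStats(m);k=1+np.argmax(st[1:,4]);print(st[k]);ys,xs=np.where(l==k)
for y in range(170,282,6):
  r=xs[ys==y];print(y,r.min() if len(r) else '',r.max() if len(r) else '',end=' | ')
a=wz(c,(313.5,193),.032);b=wz(c,(317,277.5),.031);print(a,b,np.linalg.norm(a-b),np.degrees(np.arctan2(*(b-a)[1::-1])))"
```

```text
[ 290  171   45  107 2462]
170   | 176 300 326 | 182 296 330 | 188 293 332 | 194 291 334 | 200 291 334 | 206 292 333 | 212 296 329 | 218 305 321 | 224 308 320 | 230 308 320 | 236 308 321 | 242 309 321 | 248 309 321 | 254 309 321 | 260 310 322 | 266 310 322 | 272 310 322 | 278   | [ 0.48845747 -0.3535154   0.032     ] [ 0.57111994 -0.34932953  0.031     ] 0.08277443401398059 2.898876562690639
```

>>> play_rows(steps=[0, 0, -1, -0.001, -0.0015, 0.025, 0.06, 0, 0, 0, 0, 0, 0.03, 0.06, 0, 0, 0, 0, 0, 0.025, 0.06, 0, 0, 0, 0, 0, 0.02, 0.06, 0, 0, 0, 0, 0, 0, 0.06])

```text
t: 5.78
ee_pos: [0.4895, -0.3494, 0.054]
tcp_rot: [[-0.999, -0.035, -0.007], [-0.035, 0.999, 0.006], [0.007, 0.006, -1.0]]
force: [-0.9, 0.2, -0.2]
gripper_width: 0.681
grasp_force: 0.0
```

>>> play_rows(steps=[0, 0, 0, 0, 0, 0.01, 0.06, 0, 0, 0, 0, 0, 0.01, 0.06, 0, 0, 0, 0, 0, 0.006, 0.06, 0, 0, 0, 0, 0, 0, 0.06, 0, 0, 0, 0, 0, 0, 0.06])

```text
t: 6.2
ee_pos: [0.4925, -0.3538, 0.0334]
tcp_rot: [[-0.999, -0.033, 0.0], [-0.033, 0.999, -0.0], [-0.0, -0.0, -1.0]]
force: [1.2, 0.5, -0.3]
gripper_width: 0.682
grasp_force: 0.0
```

>>> play_rows(steps=[0, 0, 0, 0, 0, 0.004, 0.06, 0, 0, 0, 0, 0, 0, 0.05, 0, 0, 0, 0, 0, 0, 0.035, 0, 0, 0, 0, 0, 0, 0.03, 0, 0, 0, 0, 0, 0, 0.03], grip_force=12)

```text
t: 6.62
ee_pos: [0.4924, -0.354, 0.0294]
tcp_rot: [[-0.999, -0.033, 0.0], [-0.033, 0.999, -0.0], [-0.0, -0.0, -1.0]]
force: [-0.3, 0.0, 0.4]
gripper_width: 0.4
grasp_force: 6.4
```

>>> play_rows(steps=[0, 0, 0, 0, 0, 0, 0.03, 0, 0, 0, 0, 0, 0, 0.03, 0, 0, 0, 0, 0, -0.01, 0.03, 0, 0, 0, 0, 0, -0.015, 0.03, 0, 0, 0, 0, 0, -0.02, 0.03])

```text
t: 7.03
ee_pos: [0.491, -0.3528, 0.0733]
tcp_rot: [[-0.999, -0.033, -0.003], [-0.033, 0.999, 0.002], [0.003, 0.003, -1.0]]
force: [-0.1, 0.4, -1.5]
gripper_width: 0.398
grasp_force: 12.0
```

>>> play_rows(steps=[0, 0, 0, 0, 0, -0.025, 0.03, 0, 0, 0, 0, 0, -0.025, 0.03, 0, 0, 0, 0, 0, -0.025, 0.03, 0, 0, 0, 0, 0, 0, 0.03, 0, 0, 0, 0, 0, 0, 0.03])

```text
t: 7.45
ee_pos: [0.4935, -0.3547, 0.1516]
tcp_rot: [[-0.999, -0.033, 0.004], [-0.033, 0.999, -0.003], [-0.004, -0.003, -1.0]]
force: [0.1, -1.1, -0.8]
gripper_width: 0.402
grasp_force: 12.0
```

```bash
python3 -c "
from plan import *
c=env.get_calibration('wrist');w=env.capture('wrist')
np.save('wcal2.npy',{k:np.array(v) for k,v in c.items() if not isinstance(v,str)},allow_pickle=True)
t=env.capture('top');s=env.capture('side');cv2.imwrite('pics/top2.png',t);cv2.imwrite('pics/wrist2.png',w);cv2.imwrite('pics/side2.png',s)
o=np.zeros((600,800,3),np.uint8);o[:400,:640]=w;o[400:600,:300]=t[140:340,150:450];o[400:600,300:600]=s[120:320,200:500]
cv2.imwrite('pics/c2.png',o);go((.47,.104,.15),176.7);print(env.observe()['ee_pos'],env.observe()['gripper_width'])"
```

```text
t 7.60 shift [ 0.0062  0.4574 -0.0017] in goal axes [ 0.0475  0.455  -0.0025] turn [ 0.1  -0.13  5.19]
[ 0.49123408 -0.35297477  0.14747188] 0.3981999446951288
```

View pics/c2.png

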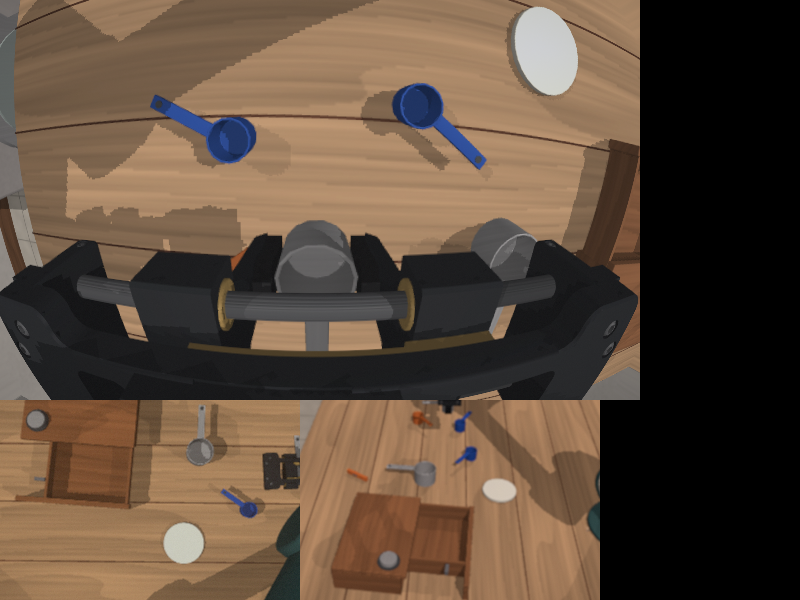

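The scoop is held level, and the open drawer is visible in the top view. I'll check my drawer prediction with an overlay.

```bash
python3 -c "
from h import *
y=np.radians(-3.3);X=np.array([np.cos(y),np.sin(y),0]);Y=np.array([-np.sin(y),np.cos(y),0])
D=np.array([.612,.2205,.01])-.103*X-.125*Y;print(D,'cup target',D-.03*X)
o=np.zeros((600,800,3),np.uint8)
for n,(x0,y0),ox in(('top',(160,150),0),('side',(310,200),400)):
  im=cv2.imread('pics/%s2.png'%n)[y0:y0+100,x0:x0+133];im=cv2.resize(im,None,fx=3,fy=3,interpolation=2)
  for z,c in((0,(0,255,0)),(.045,(0,255,255))):
    q=[((np.array(proj(n,D+a*X+b*Y+[0,0,z]))-(x0,y0)+.5)*3).astype(int) for a,b in((-.07,-.09),(-.07,.09),(.07,.09),(.07,-.09))]
    cv2.polylines(im,[np.array(q)],True,c,1)
  o[:300,ox:ox+399]=im
cv2.imwrite('pics/ov.png',o[:300])"
```

```text
[0.50197529 0.10163637 0.01      ] cup target [0.47202504 0.10336329 0.01      ]
```

View pics/ov.png

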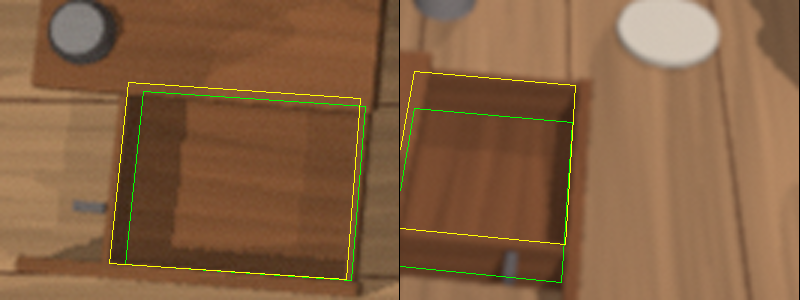

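>>> play_rows(steps=[0, 0, 2.6, 0, 0, 0, 0.03, 0, 0, 2.6, 0, 0.01, 0, 0.03, 0, 0, 0, 0.004, 0.024, 0, 0.03, 0, 0, 0, 0.004, 0.036, 0, 0.03, 0, 0, 0, 0.004, 0.036, 0, 0.03])

```text
t: 8.02
ee_pos: [0.4845, -0.2461, 0.1468]
tcp_rot: [[-0.998, 0.06, -0.003], [0.06, 0.998, 0.002], [0.003, 0.002, -1.0]]
force: [0.3, 0.8, -2.3]
gripper_width: 0.398
grasp_force: 12.0
```

>>> play_rows(steps=[0, 0, 0, 0.004, 0.036, 0, 0.03, 0, 0, 0, 0.004, 0.036, 0, 0.03, 0, 0, 0, 0.004, 0.036, 0, 0.03, 0, 0, 0, 0.004, 0.036, 0, 0.03, 0, 0, 0, 0.004, 0.036, 0, 0.03])

```text
t: 8.43
ee_pos: [0.4746, -0.0646, 0.1472]
tcp_rot: [[-0.998, 0.058, -0.004], [0.058, 0.998, 0.001], [0.004, 0.001, -1.0]]
force: [0.4, -0.2, -1.1]
gripper_width: 0.401
grasp_force: 12.0
```

>>> play_rows(steps=[0, 0, 0, 0.004, 0.036, 0, 0.03, 0, 0, 0, 0.004, 0.036, 0, 0.03, 0, 0, 0, 0.002, 0.036, 0, 0.03, 0, 0, 0, 0.002, 0.03, 0, 0.03, 0, 0, 0, 0, 0.015, 0, 0.03])

```text
t: 8.85
ee_pos: [0.4713, 0.0899, 0.1472]
tcp_rot: [[-0.998, 0.056, -0.004], [0.056, 0.998, 0.001], [0.004, 0.0, -1.0]]
force: [-0.2, -0.5, -0.8]
gripper_width: 0.4
grasp_force: 12.0
```

>>> play_rows(steps=[0, 0, 0, 0, 0.006, 0, 0.03, 0, 0, 0, 0, 0, 0, 0.03, 0, 0, 0, 0, 0, 0, 0.03, 0, 0, 0, 0, 0, 0, 0.03])

```text
t: 9.18
ee_pos: [0.4732, 0.092, 0.1484]
tcp_rot: [[-0.998, 0.059, -0.001], [0.059, 0.998, -0.001], [0.001, -0.001, -1.0]]
force: [-0.1, -0.5, -0.9]
gripper_width: 0.404
grasp_force: 12.0
```

```bash
python3 -c "
from plan import *
go((.472,.1035,.0395),176.7);print(env.observe()['ee_pos'],env.observe()['gripper_width'])
t=env.capture('top');s=env.capture('side');c=env.get_calibration('wrist');w=env.capture('wrist')
o=np.zeros((600,640,3),np.uint8);o[:400]=w;o[400:600,:300]=t[100:300,130:430];o[400:600,300:600]=s[150:350,240:540]
cv2.imwrite('pics/c3.png',o)"
```

```text
t 9.18 shift [0.0017 0.0115 0.1089] in goal axes [0.0018 0.0114 0.1089] turn [-0.04 -0.08 -0.06]
[0.47318192 0.09199094 0.14838853] 0.4038029983278551
```

View pics/c3.png

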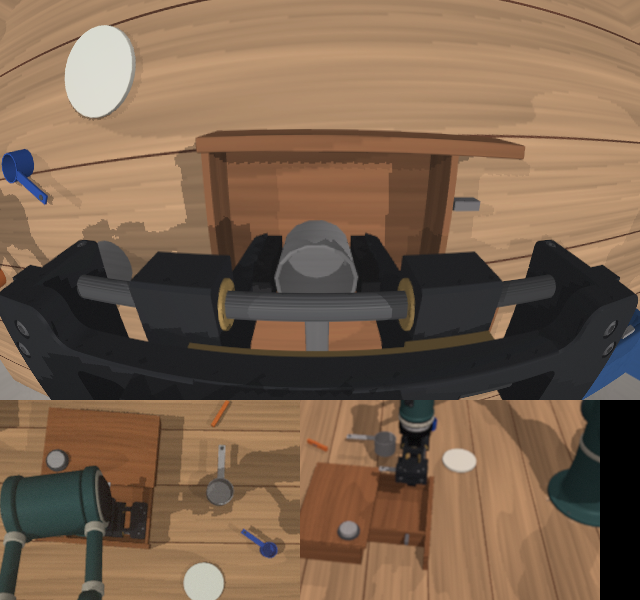

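The drawer lies squarely below the gripper, with the scoop centred between its walls and the handle pointing to the chest. I'll lower it now.

>>> play_rows(steps=[0, 0, 0, 0.005, 0.011, 0, 0.03, 0, 0, 0, 0, 0, 0.01, 0.03, 0, 0, 0, 0, 0, 0.015, 0.03, 0, 0, 0, 0, 0, 0.015, 0.03, 0, 0, 0, 0, 0, 0.01, 0.03])

```text
t: 9.75
ee_pos: [0.4682, 0.1043, 0.0973]
tcp_rot: [[-0.998, 0.058, -0.002], [0.058, 0.998, -0.0], [0.002, -0.0, -1.0]]
force: [-0.2, 0.0, -0.3]
gripper_width: 0.404
grasp_force: 12.0
```

>>> play_rows(steps=[0, 0, 0, 0, 0, 0.012, 0.03, 0, 0, 0, 0, 0, 0.012, 0.03, 0, 0, 0, 0, 0, 0.01, 0.03, 0, 0, 0, 0, 0, 0.008, 0.03, 0, 0, 0, 0, 0, 0, 0.03])

```text
t: 10.17
ee_pos: [0.4677, 0.1041, 0.0551]
tcp_rot: [[-0.998, 0.058, -0.004], [0.058, 0.998, -0.001], [0.004, -0.001, -1.0]]
force: [-1.8, 0.4, 0.0]
gripper_width: 0.396
grasp_force: 12.0
```

>>> play_rows(steps=[0, 0, 0, 0, 0, 0.004, 0.03, 0, 0, 0, 0, 0, 0.002, 0.03, 0, 0, 0, 0, 0, 0, 0.03, 0, 0, 0, 0, 0, 0, 0.03])

```text
t: 10.5
ee_pos: [0.4696, 0.1044, 0.0515]
tcp_rot: [[-0.998, 0.058, 0.001], [0.058, 0.998, 0.0], [-0.001, 0.0, -1.0]]
force: [-0.4, 0.9, -1.3]
gripper_width: 0.4
grasp_force: 12.0
```

>>> play_rows(steps=[0, 0, 0, 0, 0, 0.004, 0.03, 0, 0, 0, 0, 0, 0.003, 0.03, 0, 0, 0, 0, 0, 0.002, 0.03, 0, 0, 0, 0, 0, 0, 0.03, 0, 0, 0, 0, 0, 0, 0.03])

```text
t: 10.92
ee_pos: [0.469, 0.1043, 0.0419]
tcp_rot: [[-0.998, 0.058, -0.001], [0.058, 0.998, -0.0], [0.001, -0.0, -1.0]]
force: [-0.4, 0.7, -1.0]
gripper_width: 0.408
grasp_force: 12.0
```

>>> play_rows(steps=[0, 0, 0, 0, 0, 0.001, 0.03, 0, 0, 0, 0, 0, 0.001, 0.03, 0, 0, 0, 0, 0, 0, 0.03, 0, 0, 0, 0, 0, 0, 0.03])

```text
t: 11.25
ee_pos: [0.4692, 0.1043, 0.04]
tcp_rot: [[-0.998, 0.058, -0.0], [0.058, 0.998, -0.0], [0.0, -0.0, -1.0]]
force: [0.2, -0.3, -0.8]
gripper_width: 0.401
grasp_force: 12.0
```

>>> play_rows(steps=[0, 0, 0, 0, 0, 0.001, 0.03, 0, 0, 0, 0, 0, 0, 0.03, 0, 0, 0, 0, 0, 0, 0.03])

```text
t: 11.5
ee_pos: [0.4695, 0.1043, 0.0393]
tcp_rot: [[-0.998, 0.058, 0.0], [0.058, 0.998, 0.0], [-0.0, 0.0, -1.0]]
force: [-1.6, -0.8, 2.2]
gripper_width: 0.405
grasp_force: 12.0
```

>>> play_rows(steps=[0, 0, 0, 0, 0, 0.0005, 0.03, 0, 0, 0, 0, 0, 0, 0.03, 0, 0, 0, 0, 0, 0, 0.03])

```text
t: 11.75
ee_pos: [0.4698, 0.1043, 0.0393]
tcp_rot: [[-0.998, 0.058, 0.001], [0.058, 0.998, 0.0], [-0.001, 0.0, -1.0]]
force: [-1.0, -0.7, 5.4]
gripper_width: 0.399
grasp_force: 12.0
```

The scoop is on the drawer floor. Next I'll release it, opening only partway, and lift straight up.

>>> play_rows(steps=[0, 0, 0, 0, 0, 0, 0.045, 0, 0, 0, 0, 0, 0, 0.06, 0, 0, 0, 0, 0, 0, 0.06, 0, 0, 0, 0, 0, 0, 0.06, 0, 0, 0, 0, 0, 0, 0.06])

```text
t: 12.17
ee_pos: [0.4691, 0.1043, 0.0384]
tcp_rot: [[-0.998, 0.058, -0.0], [0.058, 0.998, -0.0], [0.0, -0.0, -1.0]]
force: [-0.2, -0.3, -0.3]
gripper_width: 0.676
grasp_force: 0.0
```

>>> play_rows(steps=[0, 0, 0, 0, 0, -0.005, 0.06, 0, 0, 0, 0, 0, -0.015, 0.06, 0, 0, 0, 0, 0, -0.03, 0.06, 0, 0, 0, 0, 0, -0.035, 0.06, 0, 0, 0, 0, 0, -0.035, 0.06])

```text
t: 12.58
ee_pos: [0.4683, 0.1041, 0.1594]
tcp_rot: [[-0.998, 0.058, -0.002], [0.058, 0.998, -0.0], [0.002, -0.0, -1.0]]
force: [1.6, 0.9, 0.1]
gripper_width: 0.685
grasp_force: 0.0
```

>>> play_rows(steps=[0, 0, 0, 0, 0, -0.03, 0.06, 0, 0, 0, 0, 0.03, -0.02, 0.06, 0, 0, 0, 0, 0.04, 0, 0.06, 0, 0, 0, 0, 0.04, 0, 0.06, 0, 0, 0, 0, 0.04, 0, 0.06])

```text
t: 13.0
ee_pos: [0.4783, 0.2556, 0.2102]
tcp_rot: [[-0.998, 0.059, 0.002], [0.059, 0.998, 0.001], [-0.002, 0.001, -1.0]]
force: [0.9, -0.3, -0.3]
gripper_width: 0.682
grasp_force: 0.0
```

>>> play_rows(steps=[0, 0, 0, 0, 0.04, 0, 0.06, 0, 0, 0, 0, 0.04, 0, 0.06, 0, 0, 0, 0, 0.02, 0, 0.06, 0, 0, 0, 0, 0, 0, 0.06, 0, 0, 0, 0, 0, 0, 0.06])

```text
t: 13.42
ee_pos: [0.4833, 0.3546, 0.2084]
tcp_rot: [[-0.998, 0.055, -0.0], [0.055, 0.998, -0.001], [0.0, -0.001, -1.0]]
force: [0.8, -0.3, 0.7]
gripper_width: 0.682
grasp_force: 0.0
```

```bash
python3 -c "
from plan import *
t=env.capture('top');s=env.capture('side')
o=np.zeros((600,800,3),np.uint8);o[:400,:400]=cv2.resize(t[140:240,160:260],None,fx=4,fy=4);o[:400,400:]=cv2.resize(s[190:290,310:410],None,fx=4,fy=4)
o[400:,:400]=t[100:300,150:550];o[400:,400:]=s[100:300,200:600]
cv2.imwrite('pics/c4.png',o)"
```

```text
(no output)
```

View pics/c4.png

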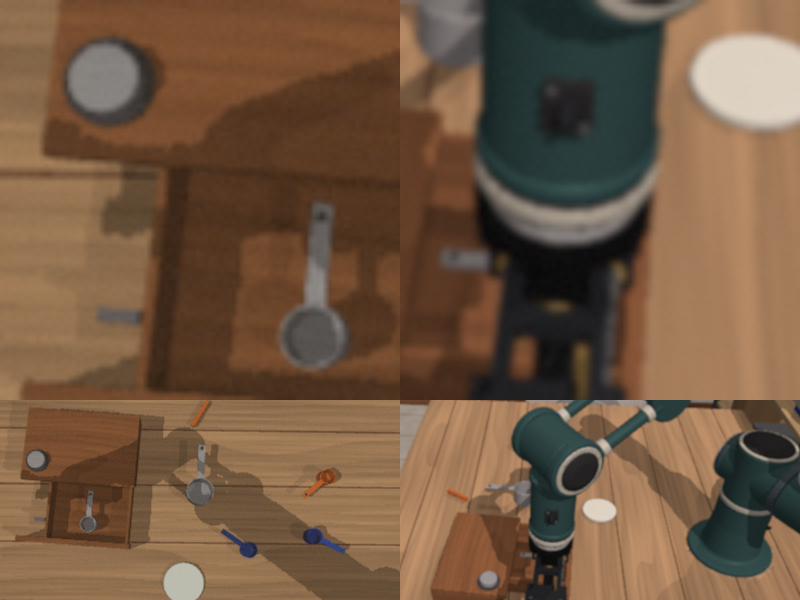

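The scoop stands upright in the open drawer at about (312,335) in the top crop, and the large scoop has not moved. The arm is clear, so I'm handing in.

```bash
python3 -c "
from plant import env
print(env.sign_off())"
```

```text
the job is handed in; nothing more can be done
None
```

The job is handed in: I pressed the latch, the drawer sprang open, and the small scoop stands upright on the drawer floor; the drawer is still open and the large scoop was not moved.

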